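# Hang up the measuring cup and open the push-and-turn jug

## Task

The blue measuring cup has been left standing on the red safety cap of the grey cleaner jug: hang the cup by its handle on the hook of the stand and let go of it. Then press the red cap down against its spring, twist it about a quarter turn counter-clockwise (seen from above) to free it, and lift it off; leave the jug standing in its dock and do not disturb the other things. Finish while still holding the cap in the gripper, about a hand's breadth straight above the jug.

Things in the scene. Friction and masses are not known exactly. Their poses are not given: they have to be found in the camera images.
- cup: blue measuring cup, open at the top, 58 mm across outside and 70 mm tall (foot 48 mm across), 0.06 to 0.13 kg; stands loose and upright on the red cap at the start. Origin at the centre of its underside, z up. Its D-shaped handle, a round 7 mm bar, is on its +y side, in its y-z plane, out to y = 64 mm. On the hook the cup may tilt with its own weight.
- cup_handle (a point): centre of the opening of the cup's handle, at (0, 43, 38) mm in the cup's frame. The opening runs along the cup's x axis, is 37 mm high (z 19.5 to 56.5 mm) and reaches from the cup's wall (y = 29 mm) to y = 56 mm
- hook: fixed hook stand: dark wooden base 130 x 85 x 14 mm, post and level arm of 8 mm round dark steel. Origin on the surface under the arm's middle. The arm runs along the stand's x axis at z = 180 mm from the post (x = +75 mm, no higher than the arm) to x = -35 mm, then bends up to its free end at x = -43 mm, top 194 mm high. The free end points to -x, roughly towards the robot.
- hook_arm (a point): point on the axis of the hook's arm, 180 mm above the surface, straight above the stand's origin; axes as the stand's
- cap: red push-and-turn cap, loose body, 80 g: skirt 52 mm across and 28 mm tall, above it a fluted round grip 42 mm across (z 28 to 58 mm), flat on top. Origin on its axis at the skirt's underside, z up; a white bar marks its -x side. Two lugs inside it hook under two lugs of the neck and a spring in the neck pushes it up (about 4 N, and 0.8 N more per mm). Locked, it cannot be lifted.
- cap_grip (a point): point to grip on the cap's axis, 50 mm above its origin: 8 mm below its top, 22 mm above the wider skirt. Locked, the cap has 0.1 rad of play either way. Pressed 6 to 9 mm down (9 to 11 N; 9 mm is the stop) it turns counter-clockwise seen from above, not clockwise; from about 0.95 to 2.1 rad from locked (best 1.57) its lugs are free and it lifts straight off
- jug: grey square jug, 77 x 77 mm, shoulder at 86 mm, 0.6 to 1 kg; stands loose in the dock. Origin at the centre of its underside, z up. A fixed label is on its -x face.
- jug_neck (a point): point on the axis of the jug's neck, 97 mm above the jug's underside: the cap's origin lies here while the cap is locked on
- seal (a joint): travel of the sprung orange disc in the jug's neck that the cap presses down, in m: 0 with the cap locked and not pressed, 0.009 at the stop, -0.002 with the cap off
- dock: fixed black square tray, 90 x 90 mm outside, 36 mm tall, floor 5 mm thick; it keeps the jug from turning. Origin at the centre of its underside on the surface, z up
- tin: bystander, to be left alone: teal flat tin box, 70 x 98 x 30 mm; origin at the centre of its underside
- pinbox: bystander, to be left alone: small plywood box with a sliding lid, 54 x 84 x 29 mm; origin at the centre of its underside
- brown_bottle: bystander, to be left alone: brown squeeze bottle with needle tip, 42 mm across, 105 mm tall with its pin; origin at the centre of its underside
- green_bottle: bystander, to be left alone: slim green squeeze bottle with needle tip, 32 mm across, 101 mm tall with its pin; origin at the centre of its underside
- mauve_bottle: bystander, to be left alone: mauve squeeze bottle with needle tip, 42 mm across, 106 mm tall with its pin; origin at the centre of its underside
- blue_bottle: bystander, to be left alone: wide slate-blue squeeze bottle with needle tip, 49 mm across, 96 mm tall with its pin; origin at the centre of its underside

How it is judged (in metres and radians):
On the way, in this order (a step that is already met when the one before it is completed fails the run):
1. the cup hangs by its handle on the hook, let go (x of cup_handle in the frame of hook_arm between -0.046 and 0.07 m and y of cup_handle in the frame of hook_arm between -0.022 and 0.022 m and z of cup_handle in the frame of hook_arm between -0.03 and -0.003 m and contact force between cup and hook above 0.2 N and contact force between cup and the arm below 0.05 N and contact force between cup and the fingers below 0.05 N), for 0.3 s.
2. the cap, still on the jug in its dock, is pressed down at least 4.5 mm against its spring before it is turned (z of cap in the frame of jug_neck between -0.02 and -0.0045 m and horizontal distance between cap and jug_neck below 0.006 m and angle between the x axis of cap and the x axis of jug, either way round below 0.35 rad and z of jug_neck in the frame of dock between 0.092 and 0.107 m and angle between jug's own z axis and vertical below 0.08 rad), for 0.1 s.
At the end, for the whole second after the job is handed in: Gripper holds the cap still, within 20 degrees of upright, 30 to 160 mm above its seat and within 40 mm of the neck axis, clear of the jug. Jug upright in the dock (raised under 5 mm). Cup hangs untouched on the hook, arm through its handle, hardly swinging (all of step 1 and z of jug_neck in the frame of dock between 0.092 and 0.107 m and angle between jug's own z axis and vertical below 0.08 rad and linear speed of cup below 0.15 m/s and z of cap in the frame of jug_neck between 0.03 and 0.16 m and horizontal distance between cap and jug_neck below 0.04 m and angle between cap's own z axis and vertical below 0.35 rad and linear speed of cap below 0.03 m/s and contact force between cap and the fingers above 1 N and contact force between cap and jug below 0.05 N); the arm keeps its last pose, push and grip.
It fails at once if a bystander (tin, plywood box or loose squeeze bottle) is moved more than 30 mm (distance of any of tin, pinbox, brown_bottle, green_bottle, mauve_bottle, blue_bottle from where it was at the start of the episode above 0.03 m).
It also fails if it takes over 58 s, if anything falls off the work surface, if the arm or the gripper's body presses on something with over 40 N, if the wrist force passes 120 N, or if a joint passes its speed limit or range.

## Robot

A 6-joint arm with a two-finger parallel gripper is mounted at the origin on a cart in front of the work surface, level with it; the furniture and walls round the work are solid. World frame = base frame: x ahead of the robot, y to its left, z up, the work surface at z = 0. Lengths are in mm, angles in rad, forces in N, time in s.
With the tool pointing down it reaches from about 350 to 975 mm from the base axis. Payload 7.1 kg.
Tool frame: the origin (TCP) lies between the finger pads; the fingertips stand 17 mm ahead of it and the grasp point (between the pads) lies 2 mm behind it; z points along the fingers, y is the line along which they close (so a half turn about z gives the same grasp; the last joint's range is limited). The gripper opens to 88 mm and grips with 3 to 60 N. Pads are 20 mm wide; open, the fingers measure 115 mm over their backs; the gripper's body (75 mm by 178 mm) begins 61 mm behind the grasp point.
Start: joints at [-1.153, 0.423, 1.63, -0, 1.089, -0.019], TCP at [264.416, -566.294, 239.675] pointing down, gripper open.
Joint ranges: [-3, 3], [-0.9, 2.11], [0.09, 2.58], [-1.31, 4.45], [0.11, 2.69], [-2.54, 2.54]. Speed limits (rad/s): [2.39, 2.39, 3.01, 3.14, 3.14, 3.14].

## Interface

Orientations are given as a rotation vector (axis times angle).
In Python, from workcell import ctrl gives the robot as it stands.
- The arm moves only by the shell command python3 jog.py 'ROWS' [OPENING]. ROWS is a JSON list of rows, 1 to 5 of them, each of 6 numbers: dx, dy, dz in mm, then a rotation vector rx, ry, rz in rad; each row shifts and turns the commanded pose from where the row before left it, along the tool's axes as they then stand; what a row does not reach is not made up. A row lasts 1/12 s, in which the tool goes at most 41.7 mm and 0.125 rad, less where a joint would pass 70% of its speed; a pose out of reach is approached as far as the arm can. OPENING is the finger opening in mm, set as the command begins (- or left out keeps the last). The fingers move at their own pace and stop on an object; the grip force is fixed at half the most. Time passes only in rows, so rows that do not move let the fingers close. It prints the time, the measured TCP pose, the force, the opening and the grip force at its end.
- ctrl.get_obs(): the state, without advancing time (a new reading comes with each control period).
- ctrl.get_image(name): name is "scene" or "top" or "wrist"; returns a dict with "img" (480x640x3 uint8, red, green, blue), "fx", "fy", "cx", "cy" (pixels), "k1" (the pictures are not rectified: a ray, as slopes to the right and down, at radius r is drawn at 1 + k1 r^2 times it, then the intrinsics apply), "R" (3x3) and "t" (3): a world point X has camera coordinates R X + t. Camera axes: x right, y down, z forward; pixel columns grow to the right and rows downward; lengths in mm; the calibration is good to about 2 mm. A picture is of the moment at which its call begins. There is no depth.
- ctrl.close_job(): hands the job in; it is judged then, once.
The state is a dict: "t": time; "qpos": joint angles; "qvel": joint speeds; "joint_torque": joint torques, N m; "ee_pos": TCP position; "orientation": TCP orientation; "ft_force": force on the tool from outside, world axes, zero at the start; "moment": the same for the moment, N m; "width": finger opening in mm; "grasp_force": force on a finger pad.
Only numpy, scipy, OpenCV 4.12 (cv2) and the standard library are available. Lean on these libraries where they do the work, as an engineer would, in place of code of your own. Each camera call takes 0.05 s, during which the arm holds its last target. There are 200 camera calls.

## Working session

There is one attempt and no reset: what is moved stays moved. The work goes in short steps, Python scripts to look and compute and a shell command to move; the robot and the scene stay as the last step left them, time stands still between calls to the robot, and variables do not carry over. Pictures are saved under pics/ and viewed, at most 11 in all, crops included, and the job is handed in when it is done.

```bash
ls; mkdir -p pics; python3 - <<'E'
from workcell import ctrl
import cv2,numpy as np
o=ctrl.get_obs();print(o['t'],o['ee_pos'],o['orientation'],o['width'])
for n in("scene","top"):
    d=ctrl.get_image(n);cv2.imwrite(f"pics/{n}0.png",d["img"][:,:,::-1]);print(n,d["fx"],d["cx"],d["cy"],d["k1"],(-d["R"].T@d["t"]).round(),d["R"].round(2).tolist())
E
```

```text
jog.py
pics
workcell.py
0.0 [ 264.19671495 -565.83688406  238.89152605] [-3.06549226e+00 -6.80391445e-01  5.66691780e-04] 87.58237361429585
scene 452.63663450285594 314.19490894981556 243.52674917423883 -0.07080779242399633 [ 93. 532. 840.] [[-0.8, -0.6, -0.0], [-0.43, 0.59, -0.68], [0.41, -0.55, -0.73]]
top 503.10604506844703 329.0106677701217 231.15467596607968 -0.0605332801647621 [ 294.    2. 1225.] [[-0.01, -1.0, -0.03], [-0.98, 0.02, -0.19], [0.19, 0.02, -0.98]]
```

View pics/scene0.png

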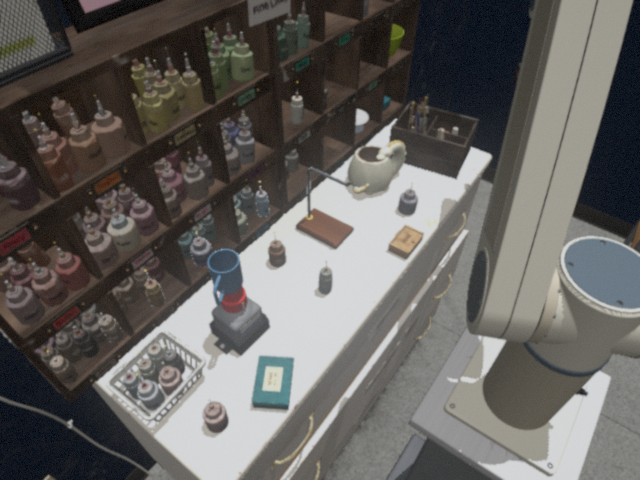

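View pics/top0.png

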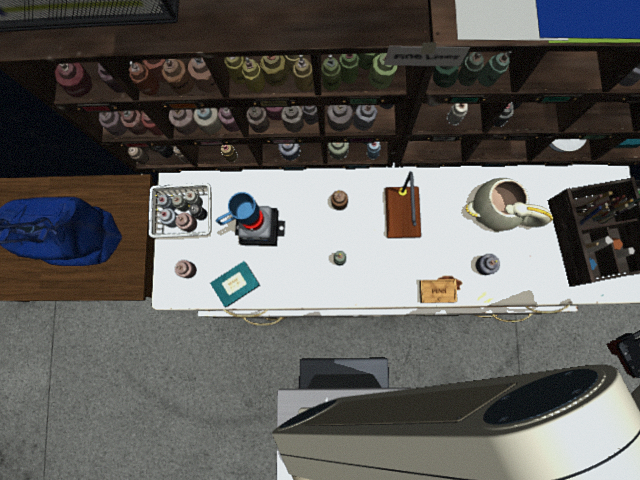

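The scene view shows the cup at (225,275) on the cap, the jug at (240,325) and the hook at (330,205). In the top view the cup is at (242,207) and the hook base at (403,212). I'll enlarge those areas.

```bash
cat > h.py <<'E'
import numpy as np,cv2
from workcell import ctrl
def K(d): return np.array([[d["fx"],0,d["cx"]],[0,d["fy"],d["cy"]],[0,0,1.]])
def D(d): return np.array([d["k1"],0,0,0.])
def proj(d,P):
    return cv2.projectPoints(np.atleast_2d(np.float64(P)),cv2.Rodrigues(np.array(d["R"]))[0],np.float64(d["t"]),K(d),D(d))[0][:,0]
def ray(d,uv):
    # drawn = (1+k1 r^2)*slope : same as OpenCV forward model
    n=cv2.undistortPoints(np.float64([[uv]]),K(d),D(d))[0,0]
    R=np.array(d["R"]);return -R.T@d["t"], R.T@np.array([n[0],n[1],1])
def atz(d,uv,z):
    c,v=ray(d,uv);return c+v*(z-c[2])/v[2]
def tri(obs):
    A=np.zeros((3,3));b=np.zeros(3)
    for d,uv in obs:
        c,v=ray(d,uv);v/=np.linalg.norm(v);M=np.eye(3)-np.outer(v,v);A+=M;b+=M@c
    return np.linalg.solve(A,b)
def crop(img,x,y,w,h,W,H): return cv2.resize(img[y:y+h,x:x+w],(W,H),interpolation=cv2.INTER_CUBIC)
E
python3 - <<'E'
from h import *
import pickle
S=ctrl.get_image("scene");T=ctrl.get_image("top");pickle.dump((S,T),open("im.pkl","wb"))
a=crop(T["img"],205,180,80,60,400,300);b=crop(T["img"],370,165,80,80,400,300)if 0 else crop(T["img"],370,168,80,60*1+0,400,300)
c=crop(S["img"],190,245,80,60,400,300);c2=crop(S["img"],290,155,80,60,400,300)
i=np.vstack([np.hstack([a,b]),np.hstack([c,c2])]);cv2.imwrite("pics/z1.png",i[:,:,::-1])
E
```

```text
(no output)
```

View pics/z1.png

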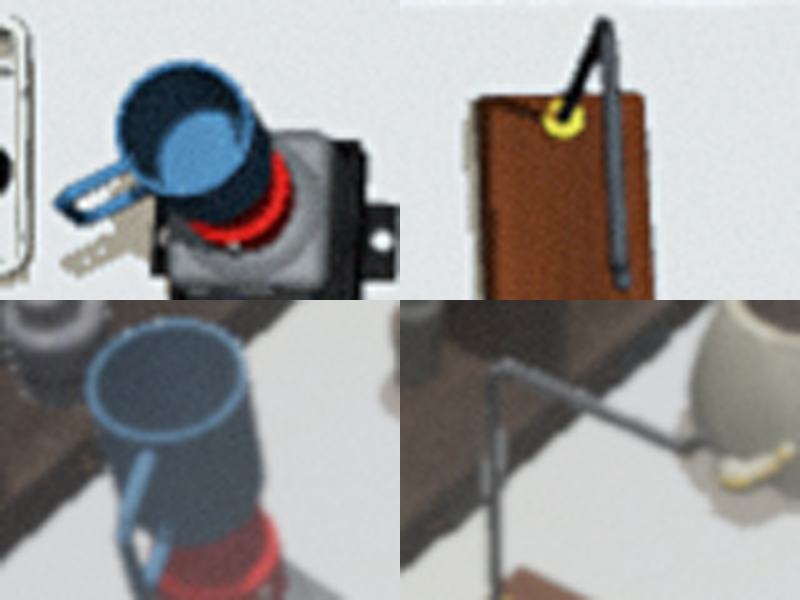

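```bash
python3 - <<'E'
from h import *
import pickle
S,T=pickle.load(open("im.pkl","rb"))
print("rim",tri([(S,(223.4,260.6)),(T,(242,205.4))]),atz(T,(242,205.4),230),atz(S,(223.4,260.6),230))
print("corner",tri([(S,(310,168.6)),(T,(410.6,172.2))]),atz(T,(410.6,172.2),180),atz(S,(310,168.6),180))
print("bend",atz(T,(413.6,220),180),atz(S,(346.6,185),180),"tip",atz(T,(414.4,224.6),192),atz(S,(351,183),192))
print("post foot",atz(T,(402.6,191.5),14))
print("handle out",[atz(T,(218,221),z) for z in(198,215,224)])
for n,uv,z in[("tin",(235,283),30),("pin",(440,290),29),("brown",(339,200),60),("green",(339,257),60),("mauve",(185,268),60),("blue",(487,264),60),("capskirt",(248,224),130)]:print(n,atz(T,uv,z).round())
# fine: bluish mask & red mask in scene/top
for d,nm in((S,"S"),(T,"T")):
    h=cv2.cvtColor(d["img"],cv2.COLOR_RGB2HSV);r=((h[...,0]<8)|(h[...,0]>172))&(h[...,1]>150)&(h[...,2]>100)
    x0,y0,w,hh=(190,245,80,80) if nm=="S" else (205,180,80,60)
    ys,xs=np.nonzero(r[y0:y0+hh,x0:x0+w]);print(nm,"red",xs.min()+x0,xs.max()+x0,ys.min()+y0,ys.max()+y0)
E
```

```text
rim [542.36821053 204.47188452 225.92532174] [540.29087432 202.92759836 230.        ] [540.6295513  207.08843388 230.        ]
corner [ 620.34760424 -152.38466294  175.67658122] [ 620.0611137  -151.24750841  180.        ] [ 615.75212557 -148.23027255  180.        ]
bend [ 514.44696682 -153.07955005  180.        ] [ 512.54464216 -149.40530335  180.        ] tip [ 502.05988247 -152.55001687  192.        ] [ 500.89623778 -148.6922928   192.        ]
post foot [ 622.24528426 -153.54908061   14.        ]
handle out [array([515.37126445, 259.64118397, 198.        ]), array([511.70626475, 255.37599468, 215.        ]), array([509.76597079, 253.11795328, 224.        ])]
tin [399. 256.  30.]
pin [ 376. -231.   29.]
brown [591.   5.  60.]
green [454.   7.  60.]
mauve [433. 370.  60.]
blue [ 433. -337.   60.]
capskirt [522. 209. 130.]Traceback (most recent call last):
  File "<stdin>", line 14, in <module>
    return umr_minimum(a, axis, None, out, keepdims, initial, where)
ValueError: zero-size array to reduction operation minimum which has no identity
```

```bash
python3 - <<'E'
from h import *
import pickle
from scipy.optimize import differential_evolution,minimize
S,T=pickle.load(open("im.pkl","rb"))
print("desk back",[atz(T,(u,167),0).round() for u in(180,300,420)],"front",atz(T,(300,308),0).round())
print("shelf edges top img",[(v,z,atz(T,(300,v),z).round()[:2].tolist()) for v,z in((140,60),(163,60),(120,150),(138,150),(100,250))])
print("desk back S",[atz(S,uv,0).round() for uv in((150,335),(200,293))])
M=[]
for d,(x0,y0,w,h) in((S,(195,245,75,70)),(T,(205,180,85,50))):
    im=d["img"].astype(int);r,g,b=im[...,0],im[...,1],im[...,2]
    m=np.zeros(r.shape,np.uint8);m[y0:y0+h,x0:x0+w]=((b-r>18)&(b-r>0.25*b))[y0:y0+h,x0:x0+w];M.append(m)
    print(m.sum())
def sil(d,x,y,yaw,z0,ss=4):
    th=np.linspace(0,2*np.pi,40);c,s=np.cos(yaw),np.sin(yaw);R=np.array([[c,-s,0],[s,c,0],[0,0,1]])
    W=lambda P:proj(d,np.array(P)@R.T+[x,y,z0])
    body=np.vstack([np.c_[r*np.cos(th),r*np.sin(th),0*th+zz] for r,zz in((24,0),(29,70))])
    m=np.zeros((480,640),np.uint8);q=lambda p:np.round(p*16).astype(np.int32)
    cv2.fillPoly(m,[q(cv2.convexHull(W(body).astype(np.float32))[:,0])],1,shift=4)
    pts=[(27,60),(53,60),(60,53),(60,23),(53,16),(26,16)]
    for (a,za),(b,zb) in zip(pts,pts[1:]):
        sg=np.vstack([np.c_[3.5*np.cos(th),p+3.5*np.sin(th),0*th+zz] for p,zz in((a,za),(b,zb))]+[np.c_[0*th,p+3.5*np.cos(th),zz+3.5*np.sin(th)] for p,zz in((a,za),(b,zb))])
        cv2.fillPoly(m,[q(cv2.convexHull(W(sg).astype(np.float32))[:,0])],1,shift=4)
    return m
def cost(p,ds=((0,S),(1,T)),o=0):
    t=0
    for k,d in ds:
        m=sil(d,p[0],p[1],p[2],160);t+=1-(m&M[k]).sum()/(m|M[k]).sum()
    return t
for ds in(((0,S),(1,T)),((1,T),),((0,S),)):
    r=differential_evolution(cost,[(525,555),(190,220),(0,.9)],args=(ds,),seed=1,popsize=10,maxiter=30);print(r.x.round(3),r.fun)
for k,d in((0,S),(1,T)):
    m=sil(d,*r.x,160)
E
```

```text
desk back [array([702., 413.,   0.]), array([695., 103.,   0.]), array([ 690., -202.,    0.])] front [340. 103.   0.]
shelf edges top img [(140, 60, [745.0, 98.0]), (163, 60, [686.0, 98.0]), (120, 150, [758.0, 91.0]), (138, 150, [715.0, 91.0]), (100, 250, [760.0, 82.0])]
desk back S [array([688., 333.,   0.]), array([683., 189.,  -0.])]
655
824
[5.42517e+02 2.05368e+02 4.83000e-01] 0.6577684307127563
[5.40689e+02 2.04614e+02 4.38000e-01] 0.10652173913043483
[550.493 202.846   0.576] 0.526007326007326
```

```bash
cat > to.py <<'E'
import sys
from h import *
from scipy.spatial.transform import Rotation as Ro
x,y,z,yaw=map(float,sys.argv[1:5])  # yaw = world azimuth of tool y
o=ctrl.get_obs();R=Ro.from_rotvec(o['orientation']);p=o['ee_pos']
ty=np.array([np.cos(yaw),np.sin(yaw),0]);tz=np.array([0,0,-1.]);G=Ro.from_matrix(np.c_[np.cross(ty,tz),ty,tz])
yn=R.as_matrix()[:,1]
print("t%.2f"%o['t'],"pos",p.round(1),"yaw%.3f"%np.arctan2(yn[1],yn[0]),"w%.1f"%o['width'],"F",o['ft_force'].round(1),"q",o['qpos'].round(2))
print("tool d",R.inv().apply(np.array([x,y,z])-p).round(1),"rot",(R.inv()*G).as_rotvec().round(3))
E
python3 to.py 540.6 205.5 330 0.445
for i in 1; do python3 jog.py '[[26,-26,-18,0,0,0],[26,-26,-18,0,0,0],[26,-26,-18,0,0,0],[26,-26,-18,0,0,0],[26,-26,-18,0,0,0]]' 88; done
python3 jog.py '[[28,-28,0,0,0,0],[28,-28,0,0,0,0],[28,-28,0,0,0,0],[28,-28,0,0,0,0],[28,-28,0,0,0,0]]'
python3 jog.py '[[28,-28,0,0,0,0],[28,-28,0,0,0,0],[28,-28,0,0,0,0],[28,-28,0,0,0,0],[28,-28,0,0,0,0]]'
python3 jog.py '[[0,0,0,0,0,-0.12],[0,0,0,0,0,-0.12],[0,0,0,0,0,-0.12],[0,0,0,0,0,-0.12],[0,0,0,0,0,-0.12]]'
python3 jog.py '[[0,0,0,0,0,-0.12],[0,0,0,0,0,-0.12],[0,0,0,0,0,-0.12],[0,0,0,0,0,-0.12],[0,0,0,0,0,-0.12]]'
python3 to.py 540.6 205.5 330 0.445
```

```text
t: 0.62
ee_pos: [327.3, -391.8, 330.2]
orientation: [-3.067, -0.68, 0.0]
ft_force: [-0.5, -0.6, 0.6]
width: 87.6
grasp_force: 0.0
t: 1.03
ee_pos: [394.9, -205.6, 329.8]
orientation: [3.067, 0.68, 0.001]
ft_force: [1.3, -0.4, -0.1]
width: 88.0
grasp_force: 0.0
t: 1.45
ee_pos: [462.6, -19.3, 329.9]
orientation: [3.067, 0.681, 0.001]
ft_force: [0.6, 0.1, 0.0]
width: 87.7
grasp_force: 0.0
t: 1.87
ee_pos: [462.3, -21.0, 329.5]
orientation: [-2.724, -1.565, 0.0]
ft_force: [0.3, 0.3, 0.3]
width: 87.6
grasp_force: 0.0
t: 2.28
ee_pos: [462.3, -21.3, 329.6]
orientation: [-2.14, -2.3, 0.0]
ft_force: [0.0, -0.2, 0.0]
width: 88.1
grasp_force: 0.0
t2.28 pos [462.3 -21.3 329.6] yaw0.072 w88.1 F [ 0.  -0.2  0. ] q [-0.07  0.07  1.88  0.    1.19 -0.14]
tool d [220.6  94.4  -0.4] rot [-0.    -0.    -0.373]
```

```bash

python3 jog.py '[[37,16,0,0,0,0],[37,16,0,0,0,0],[37,16,0,0,0,0],[37,16,0,0,0,0],[37,15,0,0,0,0]]' >/dev/null
python3 jog.py '[[36,15,0,0,0,0],[0,0,0,0,0,-0.124],[0,0,0,0,0,-0.124],[0,0,0,0,0,-0.124],[0,0,0,0,0,0]]' >/dev/null
python3 to.py 540.6 205.5 330 0.445
python3 - <<'E'
from h import *
d=ctrl.get_image("wrist");T=ctrl.get_image("top")
w=d["img"].copy()
th=np.linspace(0,2*np.pi,120);x,y,yaw=540.6,205.5,.445
c,s=np.cos(yaw),np.sin(yaw);R=np.array([[c,-s,0],[s,c,0],[0,0,1]])
for P in(np.c_[29*np.cos(th),29*np.sin(th),0*th+70],np.c_[0*th,60+0*th,np.linspace(17,60,120)],np.c_[0*th,np.linspace(27,60,120),0*th+63.5]):
    for u,v in proj(d,P@R.T+[x,y,160]): cv2.circle(w,(int(round(u)),int(round(v))),0,(255,255,0),-1)
cv2.imwrite("pics/w1.png",w[:,:,::-1])
E
```

```text
t3.12 pos [541.4 205.7 329.2] yaw0.443 w87.4 F [-0.1 -0.6 -0.2] q [ 0.34  0.27  1.64 -0.    1.23 -0.1 ]
tool d [ 0.2 -0.9 -0.8] rot [-0.001 -0.    -0.002]
```

View pics/w1.png

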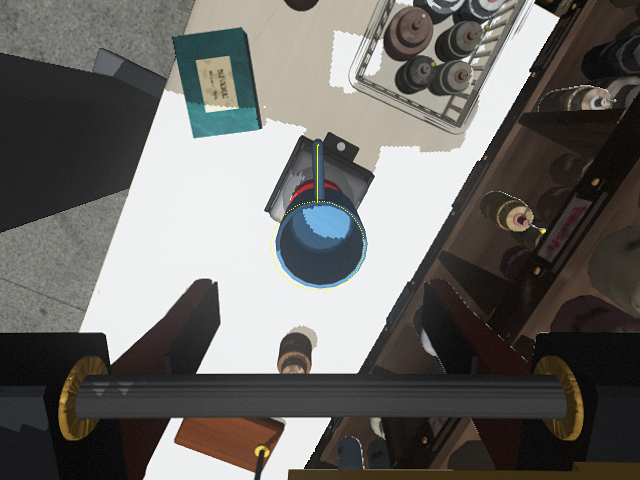

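The overlay matches to about 1–2 mm, with the rim at (321,245) and the handle straight up at x = 318. Next I descend and grip.

```bash

python3 jog.py '[[0,0,31,0,0,0],[0,0,31,0,0,0],[0,0,31,0,0,0],[0,0,31,0,0,0],[0,0,0,0,0,0]]' 
python3 jog.py '[[0,0,0,0,0,0],[0,0,0,0,0,0],[0,0,0,0,0,0],[0,0,0,0,0,0],[0,0,0,0,0,0]]' 45
```

```text
t: 3.63
ee_pos: [538.2, 203.8, 200.2]
orientation: [-1.688, -2.643, 0.012]
ft_force: [-0.3, -0.2, -0.8]
width: 87.9
grasp_force: 0.0
t: 4.05
ee_pos: [542.5, 205.6, 207.3]
orientation: [1.685, 2.649, 0.003]
ft_force: [-0.4, 0.0, 0.7]
width: 57.5
grasp_force: 0.3
```

```bash

python3 jog.py '[[0,0,-5,0,0,0],[0,0,-10,0,0,0],[0,0,-20,0,0,0],[0,0,-25,0,0,0],[0,0,0,0,0,0]]' 
python3 to.py 475 -194 262 0
```

```text
t: 4.47
ee_pos: [544.2, 206.3, 271.2]
orientation: [1.683, 2.647, 0.01]
ft_force: [1.9, 0.5, 0.3]
width: 55.9
grasp_force: 30.0
t4.47 pos [544.2 206.3 271.2] yaw0.438 w55.9 F [1.9 0.5 0.3] q [ 0.34  0.32  1.7   0.    1.11 -0.1 ]
tool d [-333.2 -232.5    7.5] rot [ 0.008 -0.001  0.438]
```

```bash

python3 jog.py '[[-20,-14,0,0,0,0],[-30,-21,0,0,0,0],[-32,-22.5,0,0,0,0],[-32,-22.5,0,0,0,0],[-32,-22.5,0,0,0,0]]' >/dev/null
python3 jog.py '[[-32,-22.5,0,0,0,0],[-32,-22.5,0,0,0,0],[-32,-22.5,0,0,0,0],[-32,-22.5,0,0,0,0],[-32,-22.5,0,0,0,0]]' >/dev/null
python3 jog.py '[[-27,-17.5,0,0,0,0.05],[0,0,0,0,0,0.1],[0,0,0,0,0,0.1],[0,0,0,0,0,0.1],[0,0,0,0,0,0.088]]' >/dev/null
python3 jog.py '[[0,0,0,0,0,0],[0,0,0,0,0,0]]'
python3 to.py 475 -194 262 0
python3 - <<'E'
from h import *
import pickle
S=ctrl.get_image("scene");T=ctrl.get_image("top");W=ctrl.get_image("wrist");pickle.dump((S,T,W),open("im2.pkl","wb"))
i=np.vstack([np.hstack([crop(T["img"],370,168,80,80*3//4,400,300),crop(S["img"],310,110,120,90,400,300)]),np.hstack([crop(W["img"],120,0,400,300,400,300),crop(W["img"],120,180,400,300,400,300)])])
cv2.imwrite("pics/z2.png",i[:,:,::-1])
E
```

```text
t: 5.88
ee_pos: [472.3, -194.8, 265.8]
orientation: [2.218, 2.224, 0.0]
ft_force: [0.1, 0.7, -1.1]
width: 56.1
grasp_force: 30.0
t5.88 pos [ 472.3 -194.8  265.8] yaw0.003 w56.1 F [ 0.1  0.7 -1.1] q [-0.41  0.22  1.85 -0.    1.06 -0.42]
tool d [0.8 2.7 3.8] rot [0.    0.    0.003]
```

View pics/z2.png

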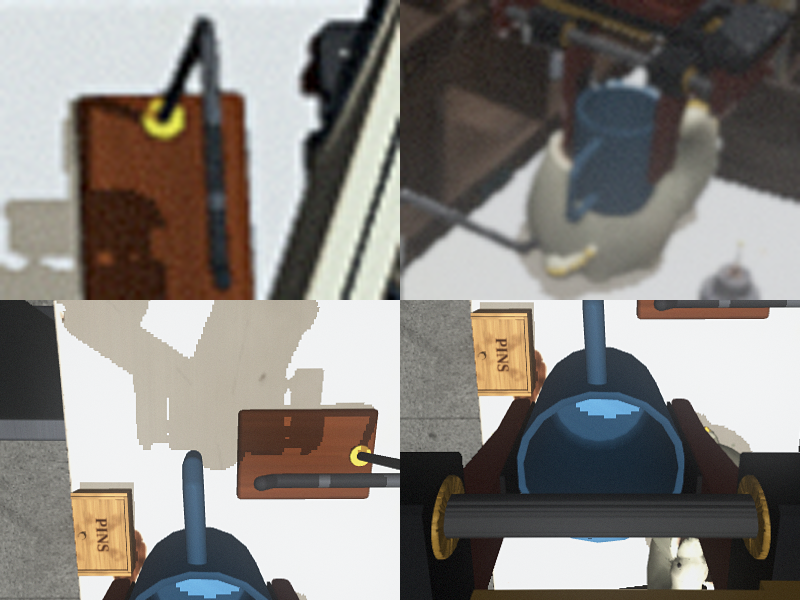

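The cup is upright in the grip. In the wrist image the hook arm lies at v≈181, u≈385–510, and the handle's outer end is at about (313,152).

```bash
python3 - <<'E'
from h import *
import pickle
S,T,W=pickle.load(open("im2.pkl","rb"))
for uv,z in(((385,182),192),((440,181),180),((510,179.5),180)):print("arm",atz(W,uv,z))
p=np.array([472.3,-194.8,219])
print("pred handle outer",proj(W,[p+[0,64,50],p+[0,64,40],p+[0,64,28],p+[0,60,63.5]]).round(1))
print("pred rim",proj(W,[p+[-29,0,70],p+[29,0,70],p+[0,29,70],p+[0,-29,70]]).round(1))
print(proj(S,[p+[0,0,70],p,p+[0,60,53],p+[0,60,23]]).round(1))
E
```

```text
arm [ 507.59358039 -149.8531305   192.        ]
arm [ 540.33159123 -150.99402992  180.        ]
arm [ 579.2535433  -150.14908962  180.        ]
pred handle outer [[318.  158.7]
 [318.2 156.2]
 [318.4 153.6]
 [317.7 175.7]]
pred rim [[231.2 356.8]
 [403.7 357.3]
 [317.5 276.3]
 [317.4 429.2]]
[[376.7 141.4]
 [373.8 167.9]
 [360.9 161.6]
 [359.9 173.1]]
```

```bash

python3 jog.py '[[0,0,20,0,0,0],[0,0,26,0,0,0],[0,0,20,0,0,0],[0,0,6,0,0,0],[0,0,0,0,0,0]]' >/dev/null
python3 jog.py '[[0,0,0,0,0,0],[0,0,0,0,0,0]]'
python3 to.py 533 -194.5 194 0
python3 - <<'E'
from h import *
import pickle
S=ctrl.get_image("scene");T=ctrl.get_image("top");W=ctrl.get_image("wrist");pickle.dump((S,T,W),open("im3.pkl","wb"))
i=np.hstack([crop(S["img"],310,130,80,120,400,600),crop(W["img"],220,80,200,300,400,600)])
cv2.imwrite("pics/z3.png",i[:,:,::-1])
E
```

```text
t: 6.62
ee_pos: [473.2, -195.1, 194.9]
orientation: [2.22, 2.221, 0.001]
ft_force: [-0.3, -0.7, -1.0]
width: 56.1
grasp_force: 30.0
t6.62 pos [ 473.2 -195.1  194.9] yaw0.000 w56.1 F [-0.3 -0.7 -1. ] q [-0.41  0.32  1.91  0.    0.91 -0.41]
tool d [ 0.6 59.8  1. ] rot [0.002 0.001 0.   ]
```

View pics/z3.png

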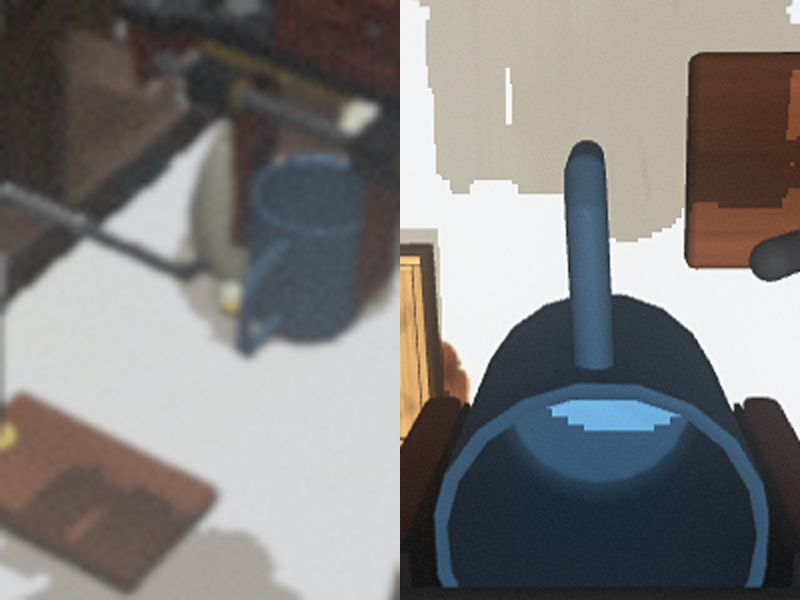

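The handle spans v≈151–262 in the wrist image and the hook tip sits at (407,208), so it lines up with the opening. I'll insert along +x (tool y).

```bash

python3 jog.py '[[0,10,0,0,0,0],[0,10,0,0,0,0],[0,10,0,0,0,0],[0,0,0,0,0,0]]'
python3 jog.py '[[0,10,0,0,0,0],[0,10,0,0,0,0],[0,8,0,0,0,0],[0,0,0,0,0,0]]'
python3 - <<'E'
from h import *
S=ctrl.get_image("scene");W=ctrl.get_image("wrist")
i=np.hstack([crop(S["img"],300,130,80,120,400,600),crop(W["img"],220,80,200,300,400,600)])
cv2.imwrite("pics/z4.png",i[:,:,::-1])
E
```

```text
t: 7.1
ee_pos: [505.2, -195.1, 194.1]
orientation: [2.219, 2.22, 0.002]
ft_force: [-0.1, 0.7, -0.3]
width: 55.9
grasp_force: 30.0
t: 7.43
ee_pos: [532.4, -194.9, 193.8]
orientation: [2.22, 2.221, 0.001]
ft_force: [-0.6, -0.6, -0.5]
width: 55.6
grasp_force: 30.0
```

View pics/z4.png

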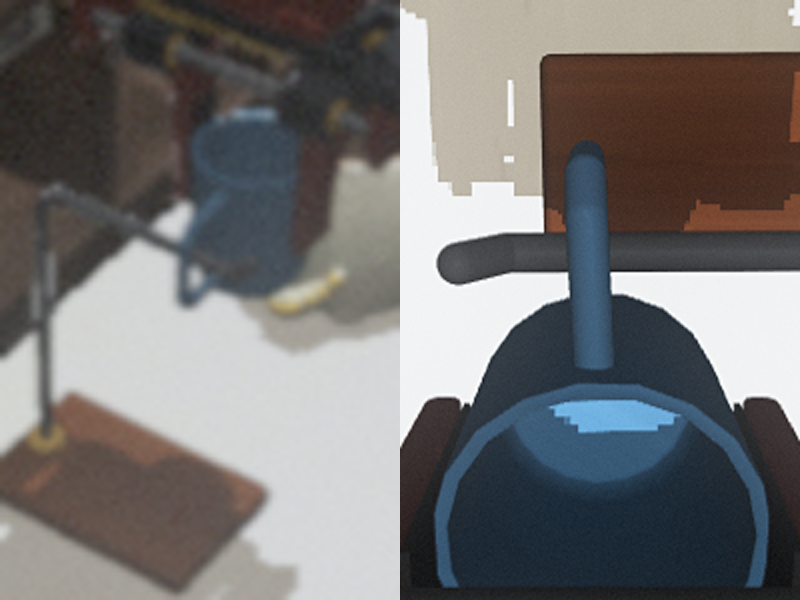

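```bash

python3 jog.py '[[0,7,8,0,0,0],[0,0,5,0,0,0],[0,0,0,0,0,0]]'
python3 jog.py '[[0,0,2.5,0,0,0],[0,0,0,0,0,0]]'
python3 jog.py '[[0,0,2,0,0,0],[0,0,0,0,0,0]]'
python3 jog.py '[[0,0,1.5,0,0,0],[0,0,0,0,0,0]]'
```

```text
t: 7.78
ee_pos: [536.6, -194.5, 179.1]
orientation: [-2.22, -2.22, 0.002]
ft_force: [0.1, 1.1, -1.3]
width: 55.9
grasp_force: 30.0
t: 7.95
ee_pos: [536.9, -194.7, 177.6]
orientation: [-2.221, -2.221, 0.001]
ft_force: [-0.8, 0.3, -0.3]
width: 56.0
grasp_force: 30.0
t: 8.12
ee_pos: [537.2, -194.8, 175.9]
orientation: [-2.221, -2.221, 0.0]
ft_force: [-0.3, 0.2, -1.8]
width: 56.4
grasp_force: 30.0
t: 8.28
ee_pos: [537.3, -194.8, 174.6]
orientation: [2.221, 2.221, 0.0]
ft_force: [0.6, -0.7, -0.6]
width: 56.0
grasp_force: 30.0
```

```bash

python3 jog.py '[[0,0,1,0,0,0],[0,0,0,0,0,0]]'
python3 jog.py '[[0,0,1,0,0,0],[0,0,0,0,0,0]]'
python3 jog.py '[[0,0,0.5,0,0,0],[0,0,0,0,0,0]]'
```

```text
t: 8.45
ee_pos: [537.4, -194.9, 173.8]
orientation: [2.221, 2.221, 0.0]
ft_force: [-0.4, -0.2, 0.8]
width: 55.9
grasp_force: 30.0
t: 8.62
ee_pos: [537.5, -195.0, 172.9]
orientation: [2.221, 2.221, 0.0]
ft_force: [-1.3, -1.0, 2.7]
width: 56.2
grasp_force: 30.0
t: 8.78
ee_pos: [537.6, -194.9, 172.4]
orientation: [2.221, 2.221, 0.0]
ft_force: [-0.7, -1.2, 2.8]
width: 56.2
grasp_force: 30.0
```

Contact with the arm is showing at +3 N. I'll release, let the cup swing out, then withdraw upwards.

```bash

python3 jog.py '[[0,0,0,0,0,0],[0,0,0,0,0,0],[0,0,0,0,0,0],[0,0,0,0,0,0],[0,0,0,0,0,0]]' 88
python3 jog.py '[[0,0,0,0,0,0],[0,0,0,0,0,0],[0,0,0,0,0,0],[0,0,0,0,0,0],[0,0,0,0,0,0]]'
python3 - <<'E'
from h import *
S=ctrl.get_image("scene");W=ctrl.get_image("wrist")
i=np.hstack([crop(S["img"],300,130,80,120,400,600),crop(W["img"],120,60,280,420,400,600)])
cv2.imwrite("pics/z5.png",i[:,:,::-1])
E
```

```text
t: 9.2
ee_pos: [537.3, -194.7, 172.0]
orientation: [-2.221, -2.221, 0.0]
ft_force: [0.3, 0.6, -0.7]
width: 85.4
grasp_force: 0.0
t: 9.62
ee_pos: [537.4, -194.8, 172.2]
orientation: [2.221, 2.221, 0.0]
ft_force: [-0.1, -0.1, -0.1]
width: 88.0
grasp_force: 0.0
```

View pics/z5.png

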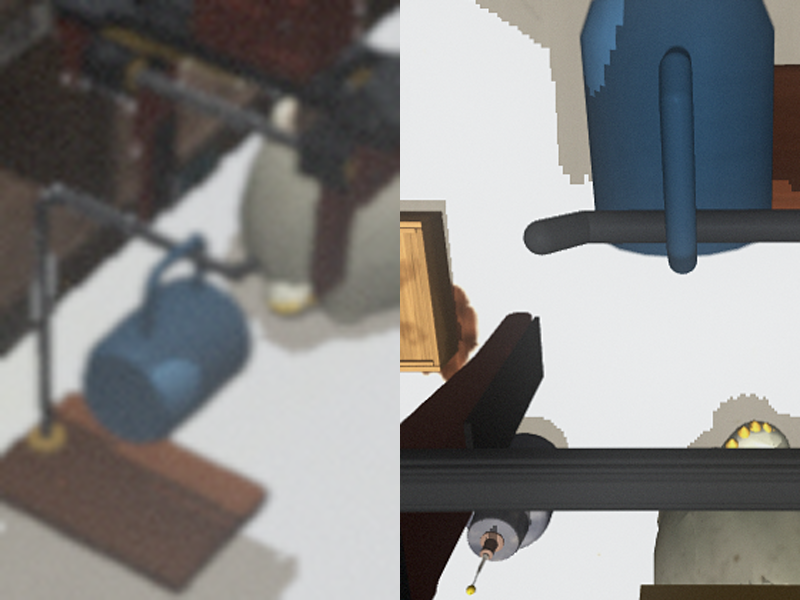

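The cup hangs tilted on the arm, with the handle at about (200,250) in the left panel, clear of the fingers. On to the cap.

```bash

python3 jog.py '[[0,0,-15,0,0,0],[0,0,-30,0,0,0],[0,0,-35,0,0,0],[0,0,-35,0,0,0],[0,0,-15,0,0,0]]' >/dev/null
python3 jog.py '[[36,0,0,0,0,0],[36,0,0,0,0,0],[36,0,0,0,0,0],[36,0,0,0,0,0],[36,0,0,0,0,0]]' >/dev/null
python3 jog.py '[[36,0,0,0,0,0],[36,0,0,0,0,0],[36,0,0,0,0,0],[36,0,0,0,0,0],[36,0,0,0,0,0]]' >/dev/null
python3 jog.py '[[35,0,0,0,0,0],[0,0,0,0,0,0.11],[0,0,0,0,0,0.11],[0,0,0,0,0,0.11],[0,0,0,0,0,0.11]]' >/dev/null
python3 jog.py '[[0,0,0,0,0,0],[0,0,0,0,0,0]]' >/dev/null
python3 to.py 541 205 300 -0.44
python3 - <<'E'
from h import *
import pickle
S=ctrl.get_image("scene");T=ctrl.get_image("top");W=ctrl.get_image("wrist");pickle.dump((S,T,W),open("im4.pkl","wb"))
i=np.hstack([crop(W["img"],220,110,200,300,400,600),np.vstack([crop(T["img"],205,180,80,60,400,300),crop(S["img"],190,265,80,60,400,300)])])
cv2.imwrite("pics/z6.png",i[:,:,::-1])
for n,d in(("S",S),("T",T),("W",W)):
    h=cv2.cvtColor(d["img"],cv2.COLOR_RGB2HSV);r=(((h[...,0]<6)|(h[...,0]>174))&(h[...,1]>160)&(h[...,2]>80)).astype(np.uint8)
    k,l,st,c=cv2.connectedComponentsWithStats(r);j=1+st[1:,4].argsort()[::-1][:3];print(n,st[j].tolist(),c[j].round(1).tolist())
print("pred cap top W",proj(W,[[541,205,160]]),"T",proj(T,[[541,205,160]]),"S",proj(S,[[541,205,160]]))
E
```

```text
t11.55 pos [537.3 200.2 302.2] yaw-0.437 w88.1 F [-0.7 -0.   0.1] q [ 0.34  0.28  1.69 -0.    1.17  0.77]
tool d [5.9 1.3 2.2] rot [-0.     0.     0.003]
S [] []
T [] []
W [[288, 181, 65, 69, 3152]] [[320.3, 216.0]]
pred cap top W [[321.69267256 222.28418936]] T [[247.31209607 212.69843084]] S [[229.60231341 283.90820588]]
```

View pics/z6.png

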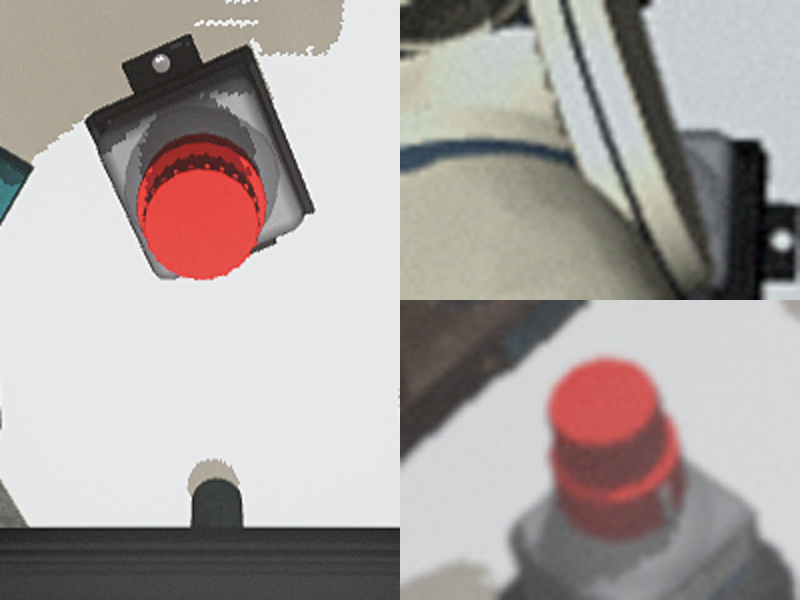

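The cap top is at about (321,221) in the wrist image, within 1 mm of the prediction, so the axis is ≈(541,206) with its top at z = 160. Next I descend and grip.

```bash

python3 jog.py '[[6.7,0.9,30,0,0,0],[0,0,35,0,0,0],[0,0,35,0,0,0],[0,0,30,0,0,0],[0,0,15,0,0,0]]' >/dev/null
python3 jog.py '[[0,0,0,0,0,0],[0,0,0,0,0,0]]' 
python3 to.py 541 206 150 -0.44
```

```text
t: 12.28
ee_pos: [540.8, 205.7, 156.7]
orientation: [-2.652, -1.684, 0.002]
ft_force: [-0.2, 0.5, 0.3]
width: 87.5
grasp_force: 0.0
t12.28 pos [540.8 205.7 156.7] yaw-0.439 w87.5 F [-0.2  0.5  0.3] q [0.34 0.46 1.79 0.   0.89 0.78]
tool d [0.3 0.  6.7] rot [-0.001  0.001  0.001]
```

```bash

python3 jog.py '[[0,0,5.5,0,0,0],[0,0,0,0,0,0]]' 
python3 jog.py '[[0,0,0,0,0,0],[0,0,0,0,0,0],[0,0,0,0,0,0],[0,0,0,0,0,0],[0,0,0,0,0,0]]' 30
python3 jog.py '[[0,0,0,0,0,0],[0,0,0,0,0,0]]' 
```

```text
t: 12.45
ee_pos: [541.8, 206.1, 152.5]
orientation: [2.652, 1.683, 0.003]
ft_force: [0.0, -0.3, -0.1]
width: 88.3
grasp_force: 0.0
t: 12.87
ee_pos: [541.2, 206.0, 152.0]
orientation: [2.653, 1.683, 0.001]
ft_force: [-0.3, -0.2, -0.1]
width: 58.1
grasp_force: 0.0
t: 13.03
ee_pos: [541.0, 205.9, 151.7]
orientation: [2.653, 1.683, 0.0]
ft_force: [-0.4, 0.4, -0.4]
width: 44.6
grasp_force: 0.0
```

```bash

python3 jog.py '[[0,0,0,0,0,0],[0,0,0,0,0,0],[0,0,0,0,0,0]]' 
python3 jog.py '[[0,0,2.5,0,0,0],[0,0,2.5,0,0,0],[0,0,0,0,0,0]]' 
python3 jog.py '[[0,0,2.5,0,0,0],[0,0,0,0,0,0]]' 
```

```text
t: 13.28
ee_pos: [540.9, 205.9, 151.7]
orientation: [-2.652, -1.683, 0.001]
ft_force: [-0.9, -0.1, 1.3]
width: 41.8
grasp_force: 30.0
t: 13.53
ee_pos: [541.1, 206.0, 146.7]
orientation: [-2.653, -1.683, -0.0]
ft_force: [-2.3, 0.0, 6.8]
width: 41.6
grasp_force: 30.0
t: 13.7
ee_pos: [541.2, 206.0, 144.4]
orientation: [-2.653, -1.683, -0.0]
ft_force: [-3.2, -0.4, 9.0]
width: 41.3
grasp_force: 30.0
```

```bash

python3 jog.py '[[0,0,0.3,0,0,0],[0,0,0,0,0,0]]' 
python3 jog.py '[[0,0,0,0,0,-0.1],[0,0,0,0,0,-0.1],[0,0,0,0,0,-0.1]]' 
python3 jog.py '[[0,0,0,0,0,-0.1],[0,0,0,0,0,-0.1],[0,0,0,0,0,-0.1],[0,0,0,0,0,-0.1],[0,0,0,0,0,-0.1]]' 
python3 jog.py '[[0,0,0,0,0,-0.1],[0,0,0,0,0,-0.1],[0,0,0,0,0,-0.1],[0,0,0,0,0,-0.1],[0,0,0,0,0,-0.1]]' 
python3 jog.py '[[0,0,0,0,0,-0.1],[0,0,0,0,0,-0.1],[0,0,0,0,0,-0.1],[0,0,0,0,0,0],[0,0,0,0,0,0]]' 
python3 -c "
from h import *;print(ctrl.get_obs()['moment'])"
python3 to.py 541 206 144 1.16
```

```text
t: 13.87
ee_pos: [541.1, 206.0, 144.4]
orientation: [-2.653, -1.683, -0.0]
ft_force: [-2.9, -0.1, 8.9]
width: 41.2
grasp_force: 30.0
t: 14.12
ee_pos: [541.7, 206.3, 144.7]
orientation: [2.366, 2.066, 0.003]
ft_force: [-2.0, 1.3, 8.1]
width: 41.7
grasp_force: 30.0
t: 14.53
ee_pos: [541.5, 206.3, 144.6]
orientation: [1.782, 2.587, 0.002]
ft_force: [-3.3, 3.3, 8.5]
width: 41.6
grasp_force: 30.0
t: 14.95
ee_pos: [541.3, 206.2, 144.6]
orientation: [1.086, 2.947, 0.001]
ft_force: [-2.5, 2.0, 8.6]
width: 41.5
grasp_force: 30.0
t: 15.37
ee_pos: [540.6, 206.1, 144.3]
orientation: [-0.64, -3.075, 0.0]
ft_force: [-5.0, 0.8, 9.8]
width: 41.2
grasp_force: 30.0
[0.17254809 0.78495599 0.0174017 ]
t15.37 pos [540.6 206.1 144.3] yaw1.161 w41.2 F [-5.   0.8  9.8] q [ 0.34  0.48  1.8   0.    0.86 -0.82]
tool d [-0.4  0.1  0.3] rot [-0.    -0.001  0.001]
```

```bash

python3 jog.py '[[0,0,-4,0,0,0],[0,0,-4,0,0,0],[0,0,0,0,0,0]]' 
python3 jog.py '[[0,0,-3,0,0,0],[0,0,-3,0,0,0],[0,0,0,0,0,0]]' 
```

```text
t: 15.62
ee_pos: [540.8, 205.9, 152.3]
orientation: [-0.641, -3.075, 0.0]
ft_force: [-4.0, 0.2, 4.1]
width: 41.7
grasp_force: 30.0
t: 15.87
ee_pos: [540.9, 205.6, 157.9]
orientation: [-0.641, -3.075, 0.001]
ft_force: [-3.3, -1.1, 0.5]
width: 41.4
grasp_force: 30.0
```

```bash

python3 jog.py '[[0,0,-5,0,0,0],[0,0,-10,0,0,0],[0,0,-15,0,0,0],[0,0,-20,0,0,0],[0,0,-20,0,0,0]]' 
python3 jog.py '[[0,0,-8,0,0,0],[0,0,0,0,0,0],[0,0,0,0,0,0],[0,0,0,0,0,0],[0,0,0,0,0,0]]' 
python3 - <<'E'
from h import *
S=ctrl.get_image("scene");W=ctrl.get_image("wrist")
i=np.hstack([crop(S["img"],170,220,120,180,400,600),np.vstack([crop(S["img"],290,140,80,60,400,300),crop(W["img"],120,100,400,300,400,300)])])
cv2.imwrite("pics/z7.png",i[:,:,::-1])
E
```

```text
t: 16.28
ee_pos: [541.6, 206.0, 229.3]
orientation: [0.641, 3.075, 0.001]
ft_force: [1.0, 0.9, -0.5]
width: 41.6
grasp_force: 30.0
t: 16.7
ee_pos: [540.4, 205.7, 234.7]
orientation: [-0.64, -3.074, 0.002]
ft_force: [-0.1, 1.0, -0.8]
width: 41.6
grasp_force: 30.0
```

View pics/z7.png

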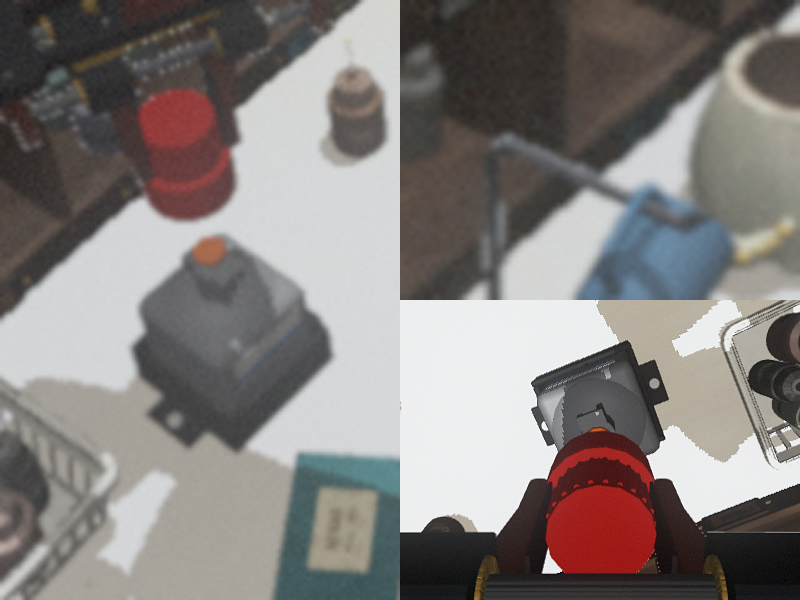

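The cap is off and held, the jug is in its dock and the orange seal is exposed. The cup is in a different posture from the earlier view, so it may still be swinging; I'll wait and measure.

```bash
cat > sw.py <<'E'
from h import *
import sys
im=ctrl.get_image("scene")["img"].astype(int);m=(im[...,2]-im[...,0]>25)[140:240,300:375]
ys,xs=np.nonzero(m);print(m.sum(),xs.mean()+300,ys.mean()+140)
E
z='[[0,0,0,0,0,0],[0,0,0,0,0,0],[0,0,0,0,0,0],[0,0,0,0,0,0],[0,0,0,0,0,0]]'
for i in 1 2 3; do python3 sw.py; done
python3 jog.py '[[0,0,0,0,0,0],[0,0,0,0,0,0],[0,0,0,0,0,0],[0,0,0,0,0,0],[0,0,0,0,0,0]]' >/dev/null; python3 sw.py
python3 jog.py '[[0,0,0,0,0,0],[0,0,0,0,0,0],[0,0,0,0,0,0],[0,0,0,0,0,0],[0,0,0,0,0,0]]' >/dev/null; python3 sw.py;python3 sw.py;python3 sw.py
python3 - <<'E'
from h import *
S=ctrl.get_image("scene");T=ctrl.get_image("top")
cv2.imwrite("pics/z8.png",np.hstack([crop(S["img"],290,140,90,90,400,400),crop(T["img"],370,160,90,90,400,400)])[:,:,::-1])
E
```

```text
531 340.1261770244821 193.51224105461392
531 339.96798493408664 193.67608286252354
535 339.8056074766355 193.70654205607477
541 339.7615526802218 193.8558225508318
544 339.76286764705884 193.82536764705884
542 339.7140221402214 193.76937269372695
540 339.7481481481482 193.74444444444444
```

View pics/z8.png

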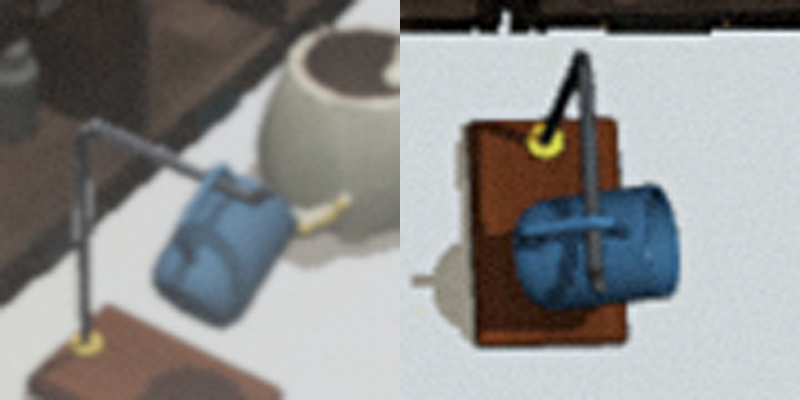

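The cup has stopped moving and hangs on the arm by its handle, whose centre is about 8 mm from the arm axis. Handing in.

```bash
python3 to.py 541 206 234 1.16; python3 -c "
from workcell import ctrl;print(ctrl.close_job())"
```

```text
t18.08 pos [541.  205.9 235.9] yaw1.160 w41.4 F [-0.1  0.1 -0.9] q [ 0.34  0.36  1.74  0.    1.04 -0.82]
tool d [0.1 0.1 1.9] rot [-0. -0. -0.]
the job is handed in; nothing more can be done
None
```

I handed the job in at about 18 s: the cup hangs still on the hook, and the gripper holds the cap about 84 mm above the jug, which stands in its dock; the judge returned no verdict.

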